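# Pack the pressed cakes and fasten the delivery case

## Robot

A 6-joint arm with a two-finger parallel gripper is mounted at the origin on the work surface. World frame = base frame: x ahead of the robot, y to its left, z up, the work surface at z = 0. Lengths are in m, angles in rad, forces in N, time in s.
With the tool pointing down it reaches from about 0.375 to 0.975 m from the base axis. Payload 3.8 kg.
Tool frame: the origin (TCP) lies midway between the tips of the shut fingers; the grasp point (between the pads) lies 19 mm behind it; x points along the fingers, y is the direction in which the jaws open and shut, and the axes are right-handed (so a half turn about x gives the same grasp; the last joint's range is limited). The gripper opens to 88 mm and grips with 3 to 60 N. Pads are 18 mm wide; open, the fingers measure 123 mm over their backs; the gripper's body (75 mm by 187 mm) begins 45 mm behind the grasp point.
Start: joints at [-1.358, 0.264, 1.604, -0, 1.274, -0.037], TCP at [0.167, -0.654, 0.239] pointing down, gripper open.
Joint ranges: [-2.63, 2.63], [-0.94, 2.18], [0.31, 2.57], [-1.31, 4.45], [0, 2.66], [-2.55, 2.55]. Speed limits (rad/s): [2.57, 2.57, 3.14, 3.14, 3.14, 3.14].

## Interface

Orientations are given as a rotation vector (axis times angle).
In Python, from cell import manip, inverse_kinematics, cams, order gives the robot as it stands. Calls block until the motion is done:
- manip.move_pose(position, orientation): joint-space move of the TCP to a pose.
- manip.move_linear(position, rate=0.15, rot=None): straight line of the TCP; rot=None keeps the orientation; rate is the mean speed in m/s.
- manip.set_joints(angles): joint-space move.
- manip.set_gripper(opening, force=None): finger opening in m; force is the grip in N (None keeps the last); returns when the fingers have stopped.
- manip.dwell(seconds).
- inverse_kinematics(position, orientation): joint angles nearest the present ones, or None.
- manip.state(): the state.
- cams.capture(name): name is "scene" or "side" or "wrist"; returns a dict with "image" (480x640x3 uint8, blue, green, red), "z_map" (480x640 float32, m along the optical axis (not along the pixel's ray), 0 where there is no reading), "intrinsics" (3x3 intrinsics, pixels), "k1" (the pictures are not rectified: a ray, as slopes to the right and down, at radius r is drawn at 1 + k1 r^2 times it, then the intrinsics apply), "position" and "orientation" of the camera in the world; the wrist camera has in their place "T_tool_cam" (4x4, takes a point from camera to tool coordinates, whose origin is the TCP and whose axes are the tool frame's). Camera axes: x right, y down, z forward; pixel columns grow to the right and rows downward; lengths in m; the calibration is good to about 2 mm. A picture is of the moment at which its call begins: read the wrist's pose just before it.
A pose or a line that the arm cannot do raises manip.IKError and nothing moves.
- order.close_job(): hands the job in, once; it reports no verdict.
The state is a dict: "clock": time; "joint_pos": joint angles; "joint_velocities": joint speeds; "tau": joint torques, N m; "tool_pos": TCP position; "tcp_rot": TCP orientation; "contact_force": force on the tool from outside, world axes, zero at the start; "moment": the same for the moment, N m; "gripper_width": finger opening in m.
Only numpy, scipy, OpenCV 4.12 (cv2) and the standard library are available. Lean on these libraries where they do the work, as an engineer would, in place of code of your own. Each camera call takes 0.05 s, during which the arm holds its last target.

## Task

Swing the hasp off its catch and open the lid of the wooden delivery case well past upright, then put every pressed rice cake on the table flat into the bay whose liner has the cake's own colour, and finally shut the lid fully and swing the hasp right back over the catch. The cakes are brittle, so handle them with a gentle grip, and leave the sieve, the mould and the bowl where they are.

Things in the scene. Friction and masses are not known exactly. Their poses are not given: they have to be found in the camera images.
- case: fixed, immovable wooden delivery case, outer 146 (its x) x 212 (its y) x 75 mm tall without lid; origin at the centre of its underside on the table, x axis from front to back (front with the hasp at -x, lid hinge at +x), z up. Walls 8 mm, inner floor 35 mm above the table, so 40 mm deep inside. A cross of 6 mm dividers as tall as the walls makes four bays, each 62 (x) x 95 (y) mm, centred at x +-34, y +-50.5 mm
- lid (a joint): lid angle, rad: 0 shut, grows as the front edge rises and goes over backwards, stop at 2.1. Stiff hinge: it stays at whatever angle it is left (about 0.35 N m friction, 0.22 kg lid). The lid is a board 146 x 212 x 12 mm lying on the walls
- lid_hinge (a point): on the lid's hinge line, middle of the case's rear top edge, 75 mm above the table; the hinge line runs along the case's y. The frame turns with the lid: at angle 0 it is parallel to the case's, the board then reaches from x = 0 to x = -146 mm and from z = 0 to 12 mm
- lid_pull (a point): centre of the dark wooden pull on the lid: a roller 14 mm thick and 30 mm long along y on a 10 mm neck; 101 mm in front of the hinge line and 34 mm above the lid's underside (22 mm above its top face, so 109 mm above the table when shut). Its two flat ends can be pinched (grasp 30 mm wide along y)
- lid_front (a point): middle of the lid's lower front edge, 146 mm in front of the hinge line (frame turns with the lid)
- hasp (a joint): hasp angle relative to the lid, rad: 0 hanging straight down over the catch when the lid is shut, grows as its lower end swings out to the front and up, stop at 1.7. Light friction: it stays where it is left. The steel hasp is 26 mm wide and 3 mm thick with a window 15 mm high; below about 0.45 its lower bar passes under the catch and really holds the lid shut (about 5 mm of play). The lid must be fully shut for the hasp to pass over the catch
- hasp_hinge (a point): centre of the hasp's own hinge line (along the case's y), 6 mm in front of the middle of the lid's front edge, at half the lid's thickness (81 mm above the table when shut); frame turns with the hasp
- hasp_tab (a point): centre of the hasp's red finger tab: a roller 12 mm thick and 30 mm long along y, 46 mm below and 16 mm in front of the hasp's hinge line in the hasp's frame (so 35 mm above the table and 22 mm in front of the case when fastened). Its two flat ends can be pinched (grasp 30 mm wide)
- catch (a point): the catch: a steel stud 8 mm thick standing 20 mm out of the middle of the case's front, 59 mm above the table; the point is 10 mm in front of the face
- liner_pink: pink liner card 60 x 92 x 2 mm on the floor of one of the four bays (which one varies), fixed in the case; origin at the centre of its underside, axes as the case's
- liner_green: green liner card 60 x 92 x 2 mm on the floor of one of the four bays (which one varies), fixed in the case; origin at the centre of its underside, axes as the case's
- liner_yellow: yellow liner card 60 x 92 x 2 mm on the floor of one of the four bays (which one varies), fixed in the case; origin at the centre of its underside, axes as the case's
- liner_white: white liner card 60 x 92 x 2 mm on the floor of one of the four bays (which one varies), fixed in the case; origin at the centre of its underside, axes as the case's
- cake_pink: pink pressed rice cake with a flower stamped on top, hard but brittle, 44 x 44 x 28 mm, about 65 g, lying flat on the table; origin at the centre of its underside, z up. It crumbles if the fingers press on it with more than 30 N in all (both fingers added, so a grip of under 15 N). May be absent
- cake_green: green pressed rice cake with a flower stamped on top, hard but brittle, 44 x 44 x 28 mm, about 65 g, lying flat on the table; origin at the centre of its underside, z up. It crumbles if the fingers press on it with more than 30 N in all (both fingers added, so a grip of under 15 N). May be absent
- cake_yellow: yellow pressed rice cake with a flower stamped on top, hard but brittle, 44 x 44 x 28 mm, about 65 g, lying flat on the table; origin at the centre of its underside, z up. It crumbles if the fingers press on it with more than 30 N in all (both fingers added, so a grip of under 15 N). May be absent
- cake_white: white pressed rice cake with a flower stamped on top, hard but brittle, 44 x 44 x 28 mm, about 65 g, lying flat on the table; origin at the centre of its underside, z up. It crumbles if the fingers press on it with more than 30 N in all (both fingers added, so a grip of under 15 N). May be absent
- sieve: bystander: round bamboo sieve rim 140 mm across, 45 mm tall, origin under its centre
- mould: bystander: dark wooden cake mould with a handle, 200 x 75 x 28 mm plus an 85 mm handle at +x, origin under its block's centre
- basin: bystander: small purple bowl 110 mm across, 50 mm tall, origin under its centre
Not all that is in view belongs to the job. There is more than one size of the cake_white; the one meant has the size given above.

How it is judged:
By the outcome, as a careful person would: the job done as asked, in the order asked, and still so for the second after the job is handed in, with the robot touching nothing.
Of cake_pink, cake_green, cake_yellow, cake_white only 2 to 4 are there at a start; the rules pass over those that are not, and their reading is None.
At some moment in a run one of cake_pink, cake_green, cake_yellow, cake_white may be knocked a few centimetres aside while the robot is not near it.
It also fails if it takes over 210 s, if anything falls off the work surface, if the arm or the gripper's body presses on something with over 40 N, if the wrist force passes 120 N, or if a joint passes its speed limit or range.

## Working session

There is one attempt and no reset: what is moved stays moved. The work goes in short steps, each a Python script; the robot and the scene stay as the last script left them, time stands still between calls to the robot, and variables do not carry over. Pictures are saved under pics/ and viewed, and the job is handed in when it is done.

```bash
ls; mkdir -p pics; python3 - <<'E'
from cell import manip,cams
import cv2
for n in ["scene","side","wrist"]:
    c=cams.capture(n); cv2.imwrite(f"pics/a_{n}.png",c["image"]); print(n,c["intrinsics"].tolist() if hasattr(c["intrinsics"],'tolist') else c["intrinsics"],c["k1"],c.get("position"),c.get("orientation"),c.get("T_tool_cam"))
print(manip.state())
E
```

```text
pics
scene [[472.7087074219373, 0.0, 307.17819313953584], [0.0, 472.7087074219373, 234.50289411092413], [0.0, 0.0, 1.0]] 0.030499517138794133 [1.23883262 0.02167412 0.969368  ] [-1.87692207 -1.82561729  0.6162168 ] None
side [[462.0876681650827, 0.0, 322.16725654495445], [0.0, 462.0876681650827, 237.10271124390968], [0.0, 0.0, 1.0]] -0.06226498271427946 [ 0.49777061 -1.02941409  0.83942241] [-2.18125294  0.04182207 -0.05099766] None
wrist [[348.80648997211625, 0.0, 320.62939846163033], [0.0, 348.80648997211625, 233.79049588712672], [0.0, 0.0, 1.0]] -0.04007291645085129 None None [[-9.25684391e-04 -2.72605648e-01  9.62125409e-01 -1.46409603e-01]
 [ 9.99999437e-01  2.47376496e-04  1.03221481e-03  6.72115312e-04]
 [-5.19394801e-04  9.62125823e-01  2.72605266e-01 -6.99887843e-02]
 [ 0.00000000e+00  0.00000000e+00  0.00000000e+00  1.00000000e+00]]
{'clock': 0.15, 'joint_pos': array([-1.35786374e+00,  2.64547696e-01,  1.60504490e+00,  4.32221461e-06,
        1.27370320e+00, -3.68904600e-02]), 'joint_velocities': array([ 0.00012217, -0.00212807, -0.00425516, -0.00045397,  0.0004933 ,
        0.00153828]), 'tau': array([ 9.43534701e-05, -5.02846241e+01, -3.57468975e+01,  7.28058605e-02,
        2.49265577e-02, -1.01483975e-04]), 'tool_pos': array([ 0.16677245, -0.65351066,  0.23770418]), 'tcp_rot': array([ 2.08906111,  0.26411795, -2.0893677 ]), 'contact_force': array([0.04932408, 0.08809749, 0.98277365]), 'moment': array([ 0.01883754,  0.03793837, -0.00489585]), 'gripper_width': 0.08824898994942826}
```

View pics/a_scene.png

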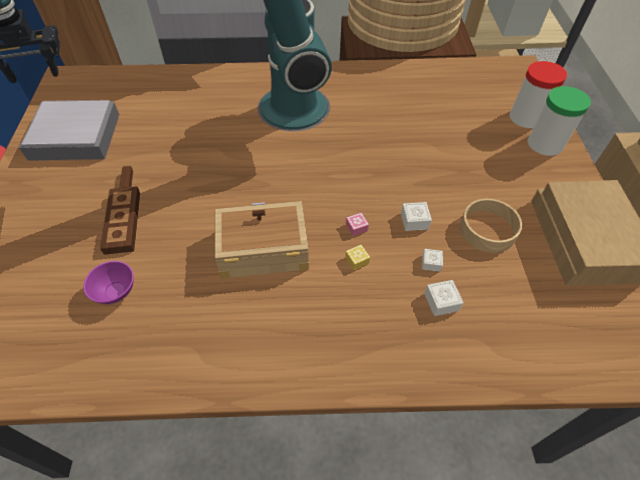

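View pics/a_side.png

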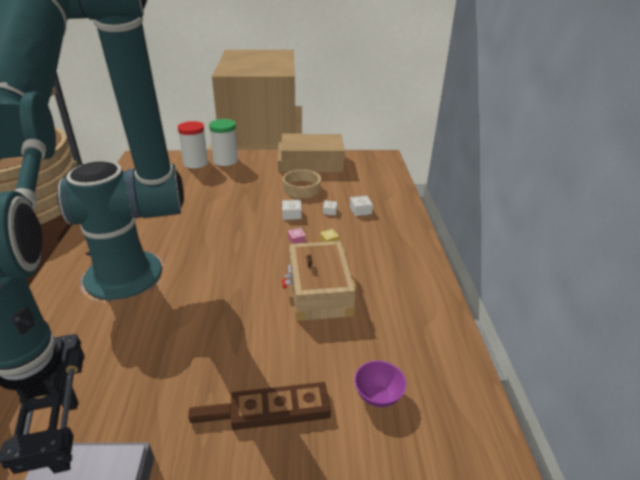

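View pics/a_wrist.png

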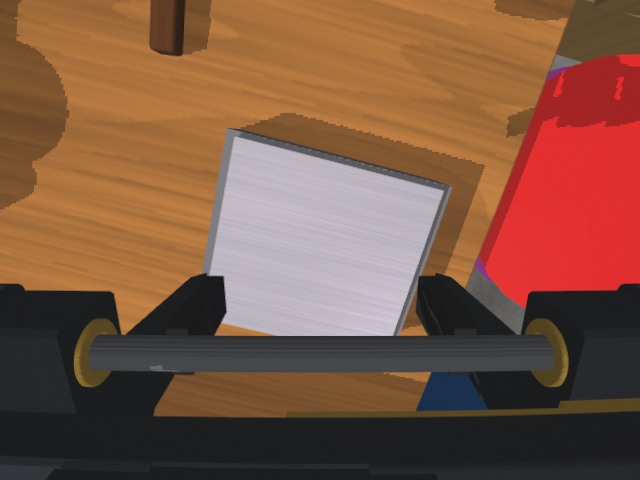

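```bash
cat > h.py <<'E'
from cell import manip,cams,inverse_kinematics,order
import numpy as np,cv2
from scipy.spatial.transform import Rotation as Rn
def pose_cam(c,st):
    if "T_tool_cam" in c and c["T_tool_cam"] is not None:
        T=np.eye(4);T[:3,:3]=Rn.from_rotvec(st["tcp_rot"]).as_matrix();T[:3,3]=st["tool_pos"]
        return T@np.array(c["T_tool_cam"])
    T=np.eye(4);T[:3,:3]=Rn.from_rotvec(c["orientation"]).as_matrix();T[:3,3]=c["position"];return T
def cap(name,fn=None):
    st=manip.state();c=cams.capture(name);T=pose_cam(c,st)
    K=np.array(c["intrinsics"]);h,w=c["z_map"].shape
    u,v=np.meshgrid(np.arange(w),np.arange(h))
    p=cv2.undistortPoints(np.stack([u,v],-1).reshape(-1,1,2).astype(float),K,np.array([c["k1"],0,0,0,0.])).reshape(h,w,2)
    z=c["z_map"].astype(float)
    P=np.concatenate([p*z[...,None],z[...,None]],-1)@T[:3,:3].T+T[:3,3]
    P[z==0]=np.nan
    if fn: cv2.imwrite("pics/"+fn,c["image"])
    return c["image"],P,T,c
def proj(c,T,X):
    X=np.atleast_2d(np.asarray(X,float));Ti=np.linalg.inv(T)
    return cv2.projectPoints(X,cv2.Rodrigues(Ti[:3,:3])[0],Ti[:3,3],np.array(c["intrinsics"]),np.array([c["k1"],0,0,0,0.]))[0].reshape(-1,2)
def down(a,tilt=0.):
    """tool x down; jaw axis y at world angle a; returns rotvec"""
    x=np.array([0,0,-1.]);y=np.array([np.cos(a),np.sin(a),0]);z=np.cross(x,y)
    R=np.stack([x,y,z],1)
    return Rn.from_matrix(R)
def rv(x,y):
    x=np.array(x,float)/np.linalg.norm(x);y=np.array(y,float);y-=x*(x@y);y/=np.linalg.norm(y)
    return Rn.from_matrix(np.stack([x,y,np.cross(x,y)],1)).as_rotvec()
E
python3 - <<'E'
from h import *
for n in ["scene","side"]:
    im,P,T,c=cap(n)
    hsv=cv2.cvtColor(im,cv2.COLOR_BGR2HSV);H,S,V=cv2.split(hsv)
    z=P[...,2];reg=(P[...,0]>.3)&(P[...,0]<1.0)&(np.abs(P[...,1])<.7)
    ms={'pink':(H>155)&(H<176)&(S>70),'yellow':(H>22)&(H<34)&(S>90),'white':(S<30)&(V>150),'green':(H>40)&(H<80)&(S>60),'purple':(H>135)&(H<155)&(S>100)}
    for k,m in ms.items():
        m=m&reg&(z>.012)&(z<.09)
        nn,l,s,cc=cv2.connectedComponentsWithStats(m.astype(np.uint8))
        for i in range(1,nn):
            if s[i,4]>25:
                q=P[l==i]; t=q[q[:,2]>np.percentile(q[:,2],90)-.008]
                r=cv2.minAreaRect((t[:,:2]*1000).astype(np.float32))
                print(n,k,cc[i].round(),s[i,4],'z',np.percentile(q[:,2],90).round(4),'rect',np.round(r[0],1),np.round(r[1],1),round(r[2],1))
E
```

```text
scene pink [357. 220.] 67 z 0.0315 rect [492.7 160.7] [34.9 31.1] 23.3
scene pink [357. 227.] 99 z 0.0288 rect [509.2 156. ] [55.  26.7] 68.7
scene yellow [357. 256.] 196 z 0.0307 rect [597.6 152.7] [43.4 44.5] 23.1
scene white [417. 212.] 439 z 0.0434 rect [478.9 312. ] [62.8 60.4] 3.9
scene white [433. 257.] 273 z 0.0317 rect [609.8 331.2] [44.1 43.2] 81.9
scene white [445. 294.] 649 z 0.0433 rect [716.3 334.7] [61.2 62.4] 11.3
scene purple [107. 280.] 1187 z 0.0495 rect [ 665.7 -421. ] [108.3 105.6] 14.3
side pink [297. 238.] 78 z 0.0263 rect [494.2 147. ] [42.9 34.7] 13.1
side pink [369. 384.] 135 z 0.0491 rect [ 652.5 -421.2] [ 85.4 101.2] 6.3
side yellow [329. 236.] 114 z 0.0272 rect [595.1 144.7] [42.1 45.7] 23.6
side white [360. 202.] 196 z 0.0386 rect [714.  330.8] [58.5 65.5] 9.8
side white [291. 206.] 191 z 0.0387 rect [477.9 304.8] [57.8 64. ] 1.2
side white [330. 206.] 104 z 0.0272 rect [608.6 325.2] [49.  41.2] 85.2
side purple [381. 380.] 1166 z 0.047 rect [ 664.6 -425.7] [108.4 101. ] 79.4
```

```bash
python3 - <<'E'
from h import *
print(Rn.from_rotvec(manip.state()["tcp_rot"]).as_matrix().round(2))
im,P,T,c=cap("scene")
m=(P[...,2]>.080)&(P[...,2]<.093)&(abs(P[...,1])<.25)&(P[...,0]>.35)&(P[...,0]<.8)
q=P[m];r=cv2.minAreaRect((q[:,:2]*1000).astype(np.float32));print(r,np.median(q[:,2]))
for a in (np.pi/2,-np.pi/2):
    print(inverse_kinematics([.45,-.05,.40],down(a).as_rotvec()))
E
```

```text
[[-0.    0.25 -0.97]
 [ 0.   -0.97 -0.25]
 [-1.   -0.   -0.  ]]
((554.14599609375, -78.43114471435547), (165.3746337890625, 212.3737030029297), 4.535802364349365) 0.0877497546310902
[-0.16567988 -0.22457262  1.81174118  0.          1.55442409 -1.73647621]
[-1.65679880e-01 -2.24572622e-01  1.81174118e+00 -4.44089210e-16
  1.55442409e+00  1.40511645e+00]
```

```bash
python3 - <<'E'
from h import *
manip.move_pose([.43,-.08,.40],down(np.pi/2).as_rotvec())
im,P,T,c=cap("wrist","b1.png")
m=(P[...,2]>.080)&(P[...,2]<.095)&(P[...,0]>.35)&(P[...,0]<.8)&(P[...,1]<.1)
q=P[m];r=cv2.minAreaRect((q[:,:2]*1000).astype(np.float32));print(r,np.median(q[:,2]))
hsv=cv2.cvtColor(im,cv2.COLOR_BGR2HSV)
red=((hsv[...,0]<6)|(hsv[...,0]>174))&(hsv[...,1]>150)&(P[...,0]>.35)&(P[...,0]<.6)
q=P[red];print(len(q),np.nanmedian(q,0),np.nanmin(q,0),np.nanmax(q,0), np.argwhere(red).mean(0))
print(manip.state()["clock"])
E
```

```text
((552.4896850585938, -82.23505401611328), (162.7207489013672, 213.2142791748047), 5.0531840324401855) 0.08783840850064156
130 [ 0.45811755 -0.09128161  0.04051788] [ 0.45357405 -0.10462317  0.03712754] [ 0.46608686 -0.07657614  0.0430341 ] [204.46923077 314.47692308]
2.675
```

View pics/b1.png

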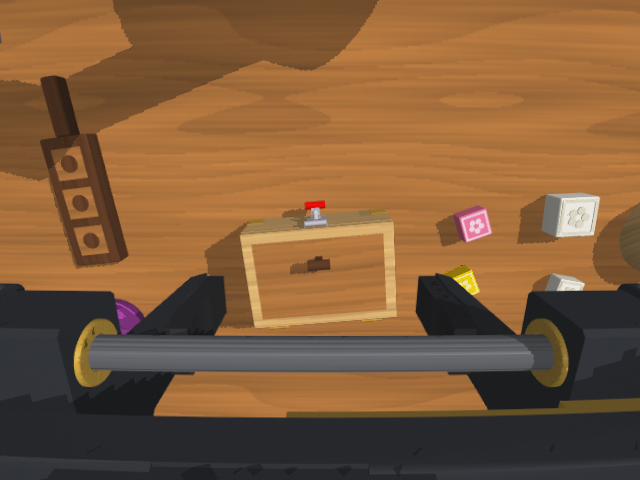

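```bash
cat >> h.py <<'E'
def fitlid(P,zlo=.083,zhi=.091):
    m=(P[...,2]>zlo)&(P[...,2]<zhi)&(P[...,0]>.4)&(P[...,0]<.75)&(P[...,1]<.08)&(P[...,1]>-.3)
    q=P[m][:,:2];c0=np.median(q,0)
    best=None
    for d in np.radians(np.arange(-2,13,.1)):
        ex=np.array([np.cos(d),np.sin(d)]);ey=np.array([-ex[1],ex[0]])
        l=np.stack([q@ex,q@ey],1);lc=np.array([c0@ex,c0@ey])
        # exclude hasp (mid-y front) 
        k=abs(l[:,1]-lc[1])>.03
        w=l[k]
        xs=[np.percentile(w[:,0],.5),np.percentile(w[:,0],99.5)];ys=[np.percentile(w[:,1],.5),np.percentile(w[:,1],99.5)]
        A=(xs[1]-xs[0])*(ys[1]-ys[0])
        if best is None or A<best[0]: best=(A,d,xs,ys,ex,ey)
    A,d,xs,ys,ex,ey=best
    return np.degrees(d),xs[1]-xs[0],ys[1]-ys[0],ex*np.mean(xs)+ey*np.mean(ys)
E
python3 - <<'E'
from h import *
manip.move_pose([.40,-.08,.33],down(np.pi/2).as_rotvec())
im,P,T,c=cap("wrist","b2.png")
print(fitlid(P)); print(fitlid(cap("scene")[1]))
im,P,T,c=cap("wrist")
m=(P[...,2]>.1)&(P[...,2]<.125)&(P[...,0]>.45)&(P[...,0]<.65)&(P[...,1]<.05)&(P[...,1]>-.2);q=P[m];print('pull',len(q),q.mean(0),q.min(0),q.max(0))
hsv=cv2.cvtColor(im,cv2.COLOR_BGR2HSV)
red=((hsv[...,0]<6)|(hsv[...,0]>174))&(hsv[...,1]>150)&(P[...,0]>.35)&(P[...,0]<.6)
q=P[red];print(len(q),np.nanmedian(q,0),np.nanmin(q,0),np.nanmax(q,0))
E
```

```text
(np.float64(6.100000000000007), np.float64(0.1437271704371721), np.float64(0.20961405174904396), array([ 0.55202503, -0.0814286 ]))
(np.float64(5.100000000000007), np.float64(0.1455606586005776), np.float64(0.20877810272302555), array([ 0.55522433, -0.07798888]))
pull 331 [ 0.52389527 -0.08475079  0.11382081] [ 0.51775589 -0.10005987  0.10035443] [ 0.53319052 -0.06930596  0.11803509]
167 [ 0.45827885 -0.09043778  0.04048199] [ 0.45352857 -0.10486709  0.03682612] [ 0.46475087 -0.0760059   0.04309525]
```

View pics/b2.png

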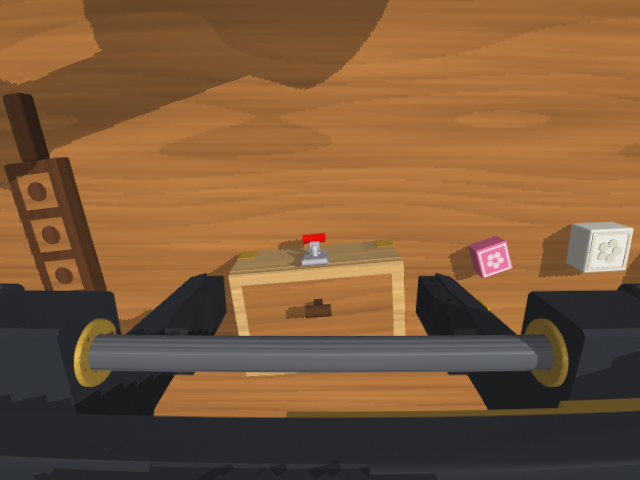

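```bash
cat >> h.py <<'E'
C=np.array([.553,-.0812,0]);YAW=np.radians(5.4)
EX=np.array([np.cos(YAW),np.sin(YAW),0]);EY=np.array([-EX[1],EX[0],0]);EZ=np.array([0,0,1.])
def W(x,y,z): return C+EX*x+EY*y+EZ*z
def ori(al,s=1,yaw=None):
    """tool x tilted by al from down toward case +x; jaw along s*case y"""
    return rv(np.sin(al)*EX-np.cos(al)*EZ,s*EY)
def tcp(g,al,back=.019): return np.asarray(g)+back*(np.sin(al)*EX-np.cos(al)*EZ)
def tabpos(th):
    R=np.hypot(.046,.016);p=np.arctan2(.016,.046)+th
    return W(-.079-R*np.sin(p),0,.081-R*np.cos(p))
def pullpos(th):
    a=np.arctan2(.034,-.101)-th;R=np.hypot(.101,.034)
    return W(.073+R*np.cos(a),0,.075+R*np.sin(a))
E
python3 - <<'E'
from h import *
for s in (1,-1):
  for al in np.radians([0,20,30,40,50]):
    print(s,np.degrees(al),[None if (q:=inverse_kinematics(tcp(tabpos(t),al),ori(al,s))) is None else q.round(2).tolist() for t in (0,.6,1.2)])
  for k in (0,.3,.45,.6):
    print('lid',s,k,[None if (q:=inverse_kinematics(tcp(pullpos(t),-k*t,.015),ori(-k*t,s))) is None else q.round(2).tolist() for t in (0,1.,1.5,1.95)])
E
```

```text
1 0.0 [[-0.25, 0.13, 2.23, -0.0, 0.78, -1.91], [-0.26, 0.07, 2.26, -0.0, 0.81, -1.93], [-0.27, 0.0, 2.26, 0.0, 0.88, -1.94]]
1 20.0 [[-0.35, -0.02, 2.44, 0.36, 0.43, -2.32], [-0.38, -0.1, 2.47, 0.34, 0.48, -2.32], [-0.39, -0.18, 2.47, 0.3, 0.56, -2.29]]
1 29.999999999999996 [None, None, None]
1 40.0 [None, None, None]
1 50.0 [None, None, None]
lid 1 0 [[-0.21, 0.13, 2.05, 0.0, 0.96, -1.87], [-0.17, 0.19, 1.84, 0.0, 1.11, -1.83], [-0.15, 0.28, 1.72, 0.0, 1.14, -1.81], [-0.13, 0.38, 1.64, 0.0, 1.12, -1.8]]
lid 1 0.3 [[-0.21, 0.13, 2.05, 0.0, 0.96, -1.87], [-0.13, 0.37, 1.64, -0.07, 1.43, -1.78], [-0.1, 0.56, 1.4, -0.09, 1.63, -1.76], [-0.09, 0.74, 1.19, -0.1, 1.78, -1.74]]
lid 1 0.45 [[-0.21, 0.13, 2.05, 0.0, 0.96, -1.87], [-0.12, 0.46, 1.54, -0.09, 1.58, -1.76], [-0.09, 0.7, 1.25, -0.12, 1.86, -1.75], [-0.07, 0.93, 0.98, -0.15, 2.09, -1.75]]
lid 1 0.6 [[-0.21, 0.13, 2.05, 0.0, 0.96, -1.87], [-0.11, 0.56, 1.45, -0.11, 1.73, -1.76], [-0.08, 0.84, 1.11, -0.16, 2.08, -1.76], [-0.07, 1.12, 0.8, -0.21, 2.38, -1.79]]
-1 0.0 [[-0.25, 0.13, 2.23, -0.0, 0.78, 1.23], [-0.26, 0.07, 2.26, -0.0, 0.
[... 277 characters left out ...]
-1 50.0 [None, None, None]
lid -1 0 [[-0.21, 0.13, 2.05, -0.0, 0.96, 1.27], [-0.17, 0.19, 1.84, -0.0, 1.11, 1.31], [-0.15, 0.28, 1.72, -0.0, 1.14, 1.33], [-0.13, 0.38, 1.64, -0.0, 1.12, 1.34]]
lid -1 0.3 [[-0.21, 0.13, 2.05, -0.0, 0.96, 1.27], [-0.13, 0.37, 1.64, -0.07, 1.43, 1.36], [-0.1, 0.56, 1.4, -0.09, 1.63, 1.39], [-0.09, 0.74, 1.19, -0.1, 1.78, 1.4]]
lid -1 0.45 [[-0.21, 0.13, 2.05, -0.0, 0.96, 1.27], [-0.12, 0.46, 1.54, -0.09, 1.58, 1.38], [-0.09, 0.7, 1.25, -0.12, 1.86, 1.39], [-0.07, 0.93, 0.98, -0.15, 2.09, 1.39]]
lid -1 0.6 [[-0.21, 0.13, 2.05, -0.0, 0.96, 1.27], [-0.11, 0.56, 1.45, -0.11, 1.73, 1.39], [-0.08, 0.84, 1.11, -0.16, 2.08, 1.39], [-0.07, 1.12, 0.8, -0.21, 2.38, 1.35]]
```

```bash
python3 - <<'E'
from h import *
al=np.radians(18);B=.010
def st(): s=manip.state();return s["clock"],s["contact_force"].round(1),round(s["gripper_width"],4)
manip.set_gripper(.055,15)
d=np.sin(al)*EX-np.cos(al)*EZ
manip.move_pose(tcp(tabpos(0),al,B)-.12*d,ori(al,-1)); print(st())
manip.move_linear(tcp(tabpos(0),al,B),rate=.1);print(st())
cap("wrist","c1.png")
manip.set_gripper(.0,12);print(st())
E
```

```text
(6.25, array([ 1.4, -0.5,  1. ]), 0.0551)
(7.6, array([ 0.3, -0.4,  0.5]), 0.0549)
(8.15, array([-0.3,  3.4,  1.2]), 0.0298)
```

View pics/c1.png

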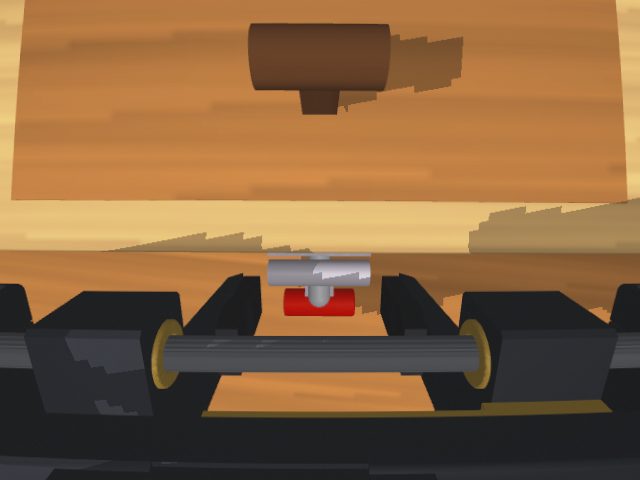

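The red tab (320,302) sat centred between the fingers, and the jaws closed on it at 29.8 mm. Next I swing the hasp.

```bash
python3 - <<'E'
from h import *
al=np.radians(18);B=.010
def st(): s=manip.state();return round(s["clock"],2),s["contact_force"].round(1),round(s["gripper_width"],4)
d=np.sin(al)*EX-np.cos(al)*EZ
for t in np.linspace(0,1.2,7)[1:]:
    manip.move_linear(tcp(tabpos(t),al,B),rate=.06);print(round(t,2),st())
manip.set_gripper(.06);print(st())
p=manip.state()["tool_pos"]
manip.move_linear(p-.1*d,rate=.15)
manip.move_linear(p-.1*d+np.array([-.02,0,.10]),rate=.2)
cap("wrist","c2.png");print(st())
E
```

```text
0.2 (8.46, array([0.7, 5.2, 1.8]), 0.0296)
0.4 (8.77, array([-0.5,  5.1,  0. ]), 0.0296)
0.6 (9.07, array([-0.6,  4.2,  0.2]), 0.0299)
0.8 (9.38, array([-1.4,  5.5, -0.3]), 0.0294)
1.0 (9.69, array([-2.5,  4.7, -1.1]), 0.03)
1.2 (10.0, array([-4.9,  4.1, -0.3]), 0.0296)
(10.61, array([-1.1, -0.5,  0.2]), 0.0602)
(12.13, array([-0.1, -0.8, -0.1]), 0.0605)
```

View pics/c2.png

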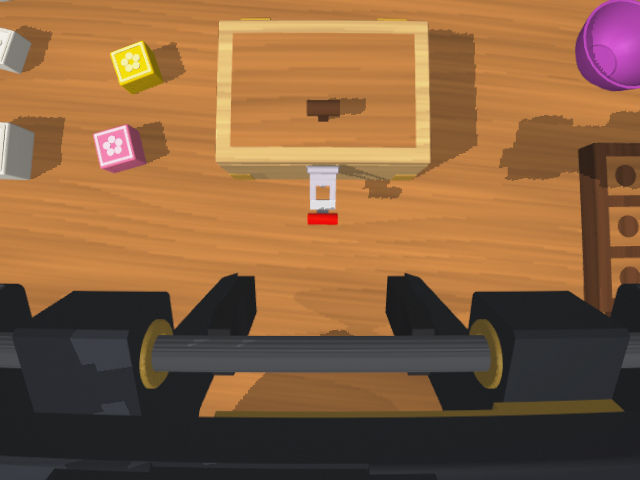

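The hasp is out (tab at 322,218). Next the lid.

```bash
python3 - <<'E'
from h import *
def st(): s=manip.state();return round(s["clock"],2),s["contact_force"].round(1),round(s["gripper_width"],4)
im,P,T,c=cap("wrist")
print(fitlid(P))
m=(P[...,2]>.1)&(P[...,2]<.125)&(P[...,0]>.45)&(P[...,0]<.65)&(P[...,1]<.05)&(P[...,1]>-.2);q=P[m];print('pull',len(q),(q.min(0)+q.max(0))/2,pullpos(0))
B=.015
manip.move_pose(tcp(pullpos(0)+[0,0,.07],0,B),ori(0,-1))
manip.move_linear(tcp(pullpos(0),0,B),rate=.1);print(st())
manip.set_gripper(0,25);print(st())
k=.45
for t in np.linspace(0,1.95,14)[1:]:
    manip.move_linear(tcp(pullpos(t),-k*t,B),rate=.07,rot=ori(-k*t,-1));print(round(t,2),st())
cap("scene","d1.png");cap("side","d2.png")
E
```

```text
(np.float64(4.700000000000006), np.float64(0.1444847229857264), np.float64(0.2091806613831293), array([ 0.55380453, -0.08194155]))
pull 552 [ 0.52575128 -0.08438298  0.10918207] [ 0.52512426 -0.08383503  0.109     ]
(13.79, array([-0.5, -0.7,  1.2]), 0.06)
(14.36, array([-0.7,  1. ,  1.2]), 0.0296)
0.15 (14.73, array([-0.7, -0.2, -0.5]), 0.0294)
0.3 (15.11, array([-1.8, -0.1,  0. ]), 0.0296)
0.45 (15.48, array([-3.7,  0.3,  0.5]), 0.0295)
0.6 (15.85, array([-4.4,  0.2,  1.7]), 0.0298)
0.75 (16.22, array([-5.6, -0.7,  1.5]), 0.0299)
0.9 (16.58, array([-4.7, -0.4,  1.9]), 0.0294)
1.05 (16.95, array([-3.7, -0.4,  2.7]), 0.0298)
1.2 (17.32, array([-3.2, -0. ,  3.5]), 0.0297)
1.35 (17.68, array([-2. , -1.2,  3.8]), 0.0296)
1.5 (18.05, array([-1.7, -1.2,  5. ]), 0.0298)
1.65 (18.42, array([-0.1, -1. ,  5.7]), 0.0297)
1.8 (18.78, array([ 1.3, -2.2,  5.5]), 0.0298)
1.95 (19.15, array([ 2.6, -2.4,  5.4]), 0.0294)
```

View pics/d1.png

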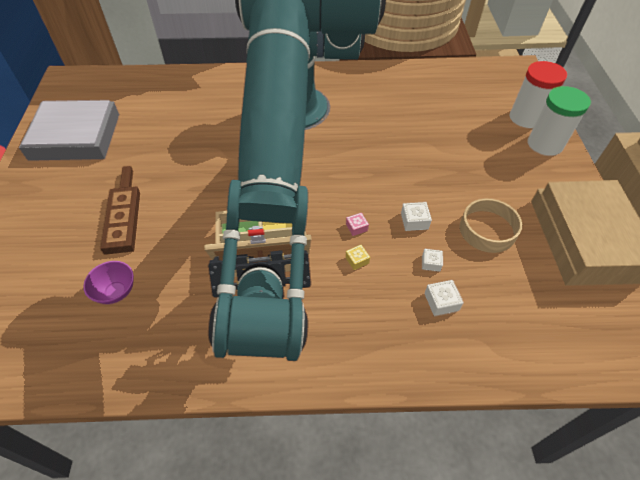

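View pics/d2.png

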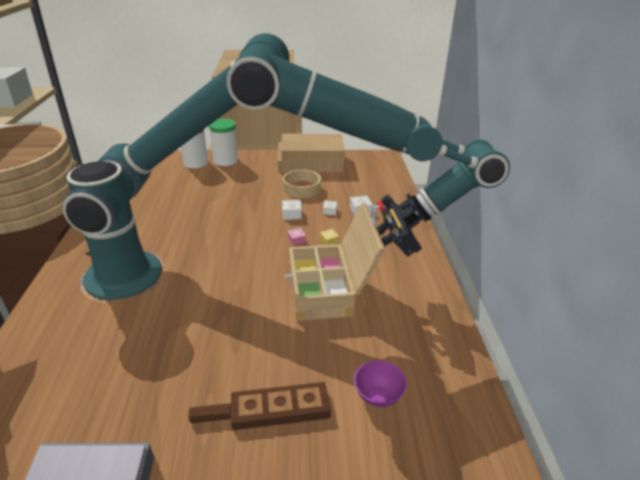

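```bash
python3 - <<'E'
from h import *
def st(): s=manip.state();return round(s["clock"],2),s["contact_force"].round(1),round(s["gripper_width"],4)
manip.set_gripper(.06);print(st())
t=1.95;al=-.45*t;d=np.sin(al)*EX-np.cos(al)*EZ
p=manip.state()["tool_pos"]
manip.move_linear(p-.1*d,rate=.2)
q=p-.1*d;q[2]=.36
manip.move_linear(q,rate=.3)
manip.move_linear([.56,.13,.36],rate=.35,rot=down(-np.pi/2).as_rotvec())
manip.set_gripper(.088)
im,P,T,c=cap("wrist","e1.png");print(st())
im,P,T,c=cap("scene","e2.png")
E
```

```text
(19.86, array([ 0.1,  0.1, -0.1]), 0.0597)Traceback (most recent call last):
  File "<stdin>", line 8, in <module>
cell.IKError: the arm cannot follow that straight line within its joint ranges
```

```bash
python3 - <<'E'
from h import *
def st(): s=manip.state();return round(s["clock"],2),s["contact_force"].round(1),round(s["gripper_width"],4)
p=manip.state()["tool_pos"];print(p)
manip.move_linear([p[0]+.02,p[1]+.05,.33],rate=.25,rot=ori(0,-1))
manip.move_linear([.56,.13,.36],rate=.35,rot=down(-np.pi/2).as_rotvec())
manip.set_gripper(.088)
im,P,T,c=cap("wrist","e1.png");print(st())
im,P,T,c=cap("scene","e2.png")
E
```

```text
[ 0.75933682 -0.06161044  0.20950572]
(23.07, array([-0.2, -0.2, -0.1]), 0.088)
```

View pics/e1.png

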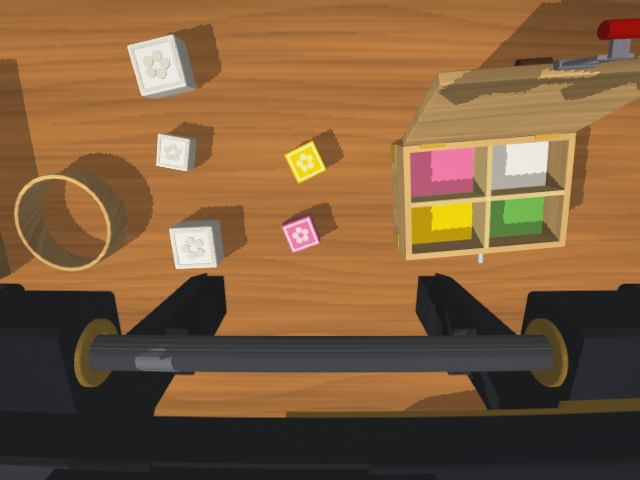

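View pics/e2.png

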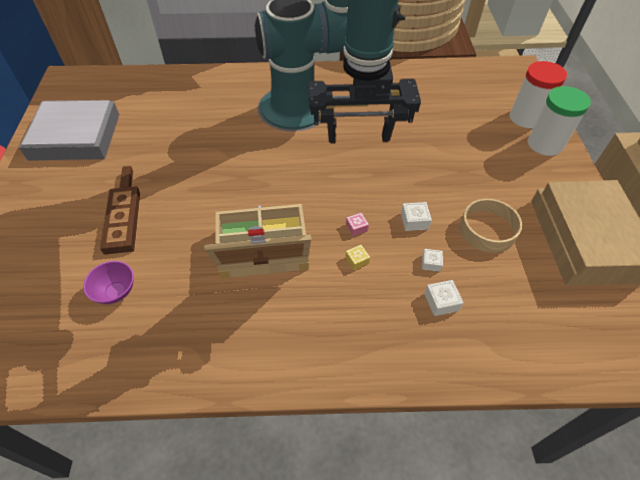

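```bash
cat >> h.py <<'E'
def cakes(im,P):
    hsv=cv2.cvtColor(im,cv2.COLOR_BGR2HSV);H,S,V=cv2.split(hsv);z=P[...,2]
    # segment blobs by height then class by colour
    m=((z>.012)&(z<.05)&(P[...,0]>.35)&(P[...,0]<.85)&(P[...,1]>.07)&(P[...,1]<.45)).astype(np.uint8)
    n,l,s,cc=cv2.connectedComponentsWithStats(m);out=[]
    for i in range(1,n):
        if s[i,4]<150: continue
        k=l==i;q=P[k];zt=np.percentile(q[:,2],90);tq=q[q[:,2]>zt-.005]
        r=cv2.minAreaRect((tq[:,:2]*1000).astype(np.float32))
        # top-face mask edges may be eroded by mixed pixels; size printed as check
        out.append((np.round(cc[i]),round(zt,4),np.round(r[0],1),np.round(r[1],1),round(r[2],1),np.median(hsv[k],0)))
    return out
VIEW=([.56,.13,.36],down(-np.pi/2).as_rotvec())
E
python3 - <<'E'
from h import *
im,P,T,c=cap("wrist")
for o in cakes(im,P):print(*o)
# sanity: case wall tops
m=(P[...,2]>.07)&(P[...,2]<.079)&(P[...,1]<.06)
q=P[m];print(np.median(q[:,2]));print(cv2.minAreaRect((q[:,:2]*1000).astype(np.float32)))
E
```

```text
[161.  66.] 0.0416 [716.2 332.5] [62.9 62.2] 11.5 [ 23.  18. 222.]
[175. 152.] 0.0297 [609.5 328.7] [44.1 44.7] 79.7 [ 23.  17. 225.]
[305. 162.] 0.0299 [596.1 149.9] [43.6 43.8] 25.9 [ 27. 184. 239.]
[107. 216.] 0.0452 [514.3 434.7] [114.6  30.4] 0.0 [ 18. 118. 103.]
[301. 233.] 0.0298 [494.2 157.7] [44.4 44. ] 20.4 [169. 106. 238.]
[196. 244.] 0.0414 [477.9 309.1] [62.7 62.9] 2.5 [ 23.  18. 226.]
0.07541063506604129
((559.684814453125, -82.20402526855469), (156.90298461914062, 213.65426635742188), 4.976154804229736)
```

```bash
cat >> h.py <<'E'
BAY={'pink':(.034,.0505),'yellow':(-.034,.0505),'white':(.034,-.0505)}
def st(): s=manip.state();return round(s["clock"],2),s["contact_force"].round(1),round(s["gripper_width"],4)
def find(name,im,P):
    for px,z,c,sz,a,h in cakes(im,P):
        if not(.022<z<.035 and 38<min(sz) and max(sz)<50): continue
        col='white' if h[1]<45 else 'yellow' if 20<h[0]<36 else 'pink' if h[0]>150 else 'green'
        if col==name: return np.array(c)/1000,a,sz,px
def job(name,tag):
    manip.move_pose(*VIEW)
    im,P,T,c=cap("wrist",tag+"_v.png")
    xy,a,sz,px=find(name,im,P); print(name,px,xy,a,sz,st())
    J=[a+k*90 for k in range(-2,4)];a=np.radians(min(J,key=lambda v:abs(v-93)))
    r=down(a).as_rotvec()
    manip.set_gripper(.075,8)
    manip.move_pose([*xy,.12],r)
    manip.move_linear([*xy,.004],rate=.1);print('down',st())
    manip.set_gripper(0.0,8);print('grip',st())
    manip.move_linear([*xy,.17],rate=.15);print('up',st())
    g=W(*BAY[name],0)
    manip.move_pose([g[0],g[1],.17],ori(0,1))
    manip.move_linear([g[0],g[1],.060],rate=.12)
    manip.move_linear([g[0],g[1],.0415],rate=.04);print('placed',st())
    cap("wrist",tag+"_p.png")
    manip.set_gripper(.054);print('rel',st())
    manip.move_linear([g[0],g[1],.19],rate=.12);print('out',st())
    im,P,T,c=cap("side",tag+"_s.png")
E
python3 - <<'E'
from h import *
job('pink','f1')
E
python3 -c "
import cv2;a=cv2.imread('pics/f1_p.png');b=cv2.imread('pics/f1_s.png')[200:380,220:460]
b=cv2.resize(b,None,fx=2,fy=2);cv2.imwrite('pics/f1_m.png',cv2.hconcat([cv2.resize(a,(480,360)),b[:, :320]]))"
```

```text
pink [301. 232.] [0.4942 0.1577] 20.4 [44.6 44.1] (23.47, array([ 1. , -0.7,  0.6]), 0.088)
down (28.04, array([-0.5,  0.8, -0.4]), 0.0749)
grip (28.61, array([ 0.8, -0.5,  2.4]), 0.0436)
up (29.87, array([-0.5,  0.2, -0.8]), 0.0437)
placed (32.38, array([ 0.1, -0.1, -1.3]), 0.0438)
rel (32.78, array([ 0.9,  1.4, -0.5]), 0.0537)
out (34.17, array([ 0.6, -0.4, -0.1]), 0.0541)
```

View pics/f1_m.png

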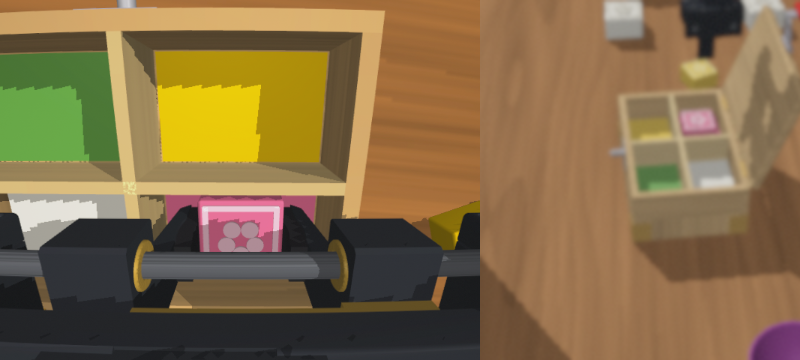

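Pink sits flat in the pink bay. Next yellow, then white.

```bash
python3 - <<'E'
from h import *
job('yellow','f2')
E
python3 -c "
import cv2;a=cv2.imread('pics/f2_p.png');b=cv2.imread('pics/f2_v.png')
cv2.imwrite('pics/f2_m.png',cv2.hconcat([cv2.resize(a,(400,300)),cv2.resize(b,(400,300))]))"
```

```text
yellow [305. 161.] [0.5959 0.1498] 24.9 [43.  44.3] (37.22, array([-0.4, -0.1, -0.2]), 0.0538)
down (41.99, array([ 0.2,  0.3, -0.1]), 0.0749)
grip (42.56, array([-0.7,  1. ,  1. ]), 0.0437)
up (43.82, array([ 0.7,  0.1, -0.2]), 0.0442)
placed (46.31, array([ 0.9, -0.9, -0.9]), 0.0439)
rel (46.72, array([ 0.1, -0.7, -0.5]), 0.054)
out (48.11, array([-0.3,  0.1,  0.3]), 0.0538)
```

View pics/f2_m.png

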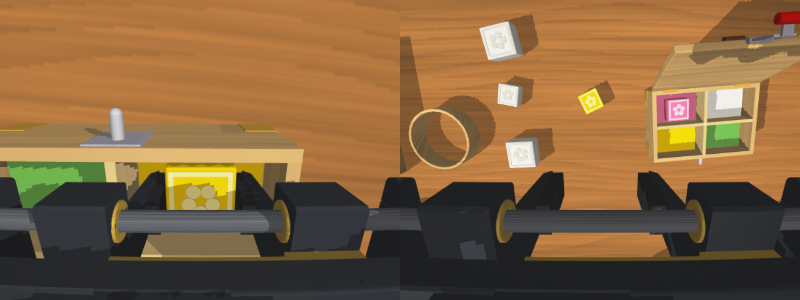

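```bash
python3 - <<'E'
from h import *
job('white','f3')
manip.move_pose(*VIEW)
im,P,T,c=cap("wrist","f3_w.png")
for o in cakes(im,P):print(*o)
E
python3 -c "
import cv2;a=cv2.imread('pics/f3_p.png');b=cv2.imread('pics/f3_w.png')
cv2.imwrite('pics/f3_m.png',cv2.hconcat([cv2.resize(a,(400,300)),cv2.resize(b,(400,300))]))"
```

```text
white [158. 179.] [0.5713 0.3558] 77.9 [44.3 44.6] (51.17, array([-1. , -0.5, -0.8]), 0.0541)
down (55.19, array([ 0.6, -0.1, -0.1]), 0.0749)
grip (55.76, array([ 0.6, -0.3,  1.5]), 0.0437)
up (57.02, array([-1.,  0., -1.]), 0.0436)
placed (60.46, array([ 0.1, -0.9, -0.7]), 0.0439)
rel (60.87, array([ 0.6,  1. , -0. ]), 0.0541)
out (62.26, array([0.1, 1.1, 0. ]), 0.0537)
[161.  66.] 0.0416 [715.8 332.4] [62.7 62.2] 10.7 [ 23.  17. 231.]
[107. 216.] 0.0451 [515.2 434.7] [112.5  30.5] 0.0 [ 18. 117. 111.]
[195. 244.] 0.0413 [477.9 309.3] [62.6 63.4] 2.7 [ 23.  16. 235.]
```

View pics/f3_m.png

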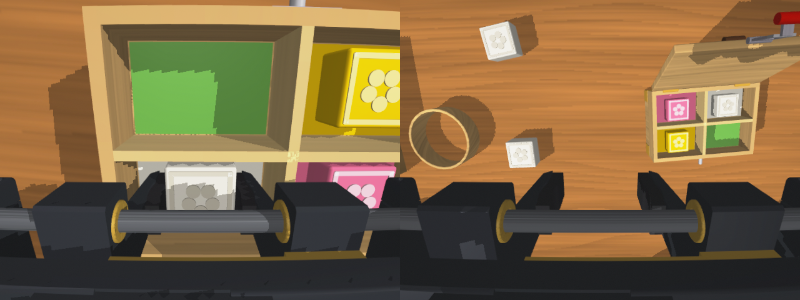

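View pics/f3_w.png

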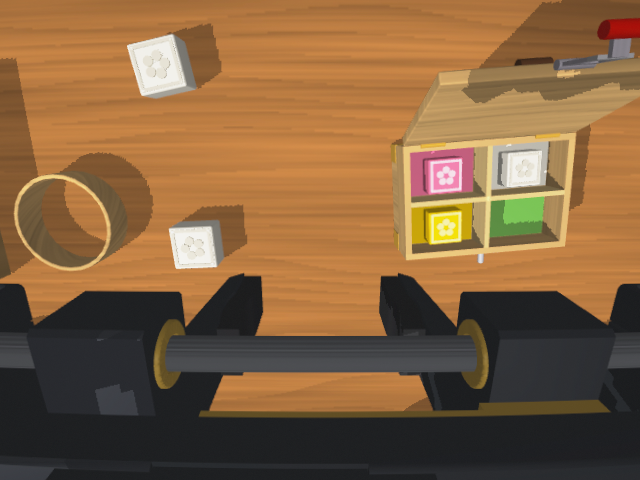

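All three cakes lie flat in their matching bays: pink at (444,175), yellow (445,226), white (521,167). Green is absent. The white cake had been knocked about 45 mm aside and I re-found it before picking. Now I shut the lid.

```bash
python3 - <<'E'
from h import *
B=.015;k=.45;t=1.95;al=-k*t;d=np.sin(al)*EX-np.cos(al)*EZ
manip.set_gripper(.06,25)
p=tcp(pullpos(t),al,B);s=p-.1*d
manip.move_linear([s[0]+.02,s[1]+.05,.33],rate=.35,rot=ori(0,-1))
manip.move_linear(s,rate=.2,rot=ori(al,-1))
manip.move_linear(p,rate=.1);print(st())
manip.set_gripper(0,25);print(st())
for t in np.linspace(1.95,0,14)[1:]:
    manip.move_linear(tcp(pullpos(t),-k*t,B),rate=.07,rot=ori(-k*t,-1));print(round(t,2),st())
p=manip.state()["tool_pos"]
manip.move_linear(p-[0,0,.002],rate=.03);print(st())
manip.set_gripper(.06)
manip.move_linear(p+[0,0,.10],rate=.15)
manip.move_linear(tcp(tabpos(1.2),np.radians(18),.01)+[-.05,0,.2],rate=.2,rot=ori(np.radians(18),-1))
im,P,T,c=cap("wrist","g1.png");print(fitlid(P),st());cap("side","g2.png")
m=(P[...,2]>.07)&(P[...,2]<.1)&(P[...,0]>.47)&(P[...,0]<.63)&(P[...,1]<0.0)&(P[...,1]>-.17)
q=P[m];A=np.c_[q[:,:2]-C[:2],np.ones(len(q))];print(np.linalg.lstsq(A,q[:,2],rcond=None)[0])
hsv=cv2.cvtColor(im,cv2.COLOR_BGR2HSV)
red=((hsv[...,0]<6)|(hsv[...,0]>174))&(hsv[...,1]>150)&(P[...,0]>.35)&(P[...,0]<.6)
q=P[red];print(len(q),np.nanmin(q,0),np.nanmax(q,0),tabpos(1.2))
E
```

```text
(68.81, array([ 0.2,  0. , -0.1]), 0.0602)
(69.38, array([ 1. , -2.2, -0.9]), 0.0298)
1.8 (69.74, array([ 2.3, -4. , -3.1]), 0.0292)
1.65 (70.11, array([ 1.9, -4.5, -3. ]), 0.0295)
1.5 (70.47, array([ 2.6, -5.3, -4.7]), 0.0294)
1.35 (70.84, array([ 2.7, -5.7, -5.1]), 0.0292)
1.2 (71.21, array([ 3. , -4.7, -6. ]), 0.0297)
1.05 (71.58, array([ 3.8, -3.9, -6.4]), 0.0297)
0.9 (71.94, array([ 4.5, -4.5, -5.6]), 0.0294)
0.75 (72.31, array([ 3.7, -4.2, -6.8]), 0.0294)
0.6 (72.67, array([ 4.9, -4.1, -6.8]), 0.0296)
0.45 (73.04, array([ 5. , -3.1, -7.1]), 0.0297)
0.3 (73.42, array([ 5.2, -4.3, -7.5]), 0.0292)
0.15 (73.79, array([ 4. , -3.7, -7.4]), 0.0297)
0.0 (74.17, array([ 5.9, -3.5, -6.4]), 0.0293)
(74.42, array([-2.4, -3.5,  5.9]), 0.0297)
(np.float64(4.900000000000006), np.float64(0.1439590853710188), np.float64(0.20923257210913485), array([ 0.55372771, -0.0819357 ])) (76.89, array([-1.5,  0.1, -0.7]), 0.0601)
[ 0.01047454 -0.00078394  0.08767607]
311 [ 0.42155185 -0.10816979  0.07702669] [ 0.43323643 -0.07840609  0.08486766] [ 0.42589509 -0.09321495  0.07924417]
```

View pics/g1.png

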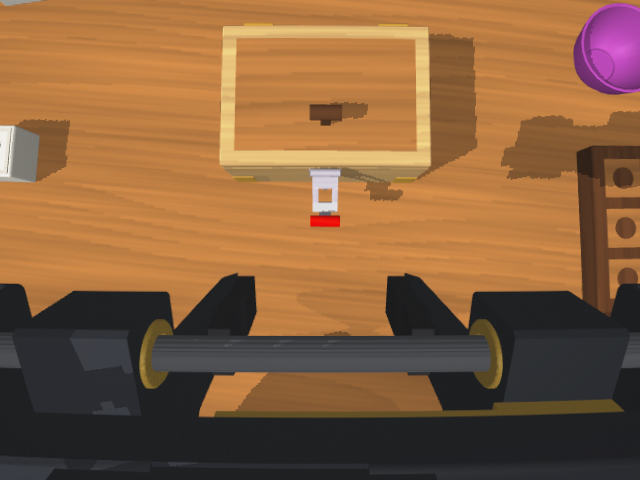

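```bash
python3 - <<'E'
from h import *
al=np.radians(18);B=.010;d=np.sin(al)*EX-np.cos(al)*EZ
p=manip.state()["tool_pos"];
manip.move_linear(W(-.055,.04,.14),rate=.2,rot=ori(0,-1))
manip.set_gripper(0,20)
for z in np.arange(.092,.080,-.001):
    manip.move_linear(W(-.055,.04,z),rate=.03);f=manip.state()["contact_force"][2]
    if f>12: break
print(z,f,manip.state()["tool_pos"])
manip.move_linear(W(-.055,.04,.16),rate=.2)
manip.set_gripper(.055,12)
s=tcp(tabpos(1.2),al,B)
manip.move_linear(s-.1*d,rate=.2,rot=ori(al,-1))
manip.move_linear(s,rate=.1);print(st())
manip.set_gripper(0,12);print(st())
for t in [1,.8,.6,.45,.3,.15,0,-.03]:
    manip.move_linear(tcp(tabpos(t),al,B),rate=.05);print(t,st())
cap("wrist","h0.png")
manip.set_gripper(.055);print(st())
p=manip.state()["tool_pos"]
manip.move_linear(p-.12*d,rate=.12)
manip.move_linear([.43,-.08,.36],rate=.2,rot=ori(0,1))
im,P,T,c=cap("wrist","h1.png");print(fitlid(P),st());cap("side","h2.png")
hsv=cv2.cvtColor(im,cv2.COLOR_BGR2HSV)
red=((hsv[...,0]<6)|(hsv[...,0]>174))&(hsv[...,1]>150)&(P[...,0]>.35)&(P[...,0]<.6)
q=P[red];print(len(q),np.nanmedian(q,0),np.nanmin(q,0),np.nanmax(q,0))
E
```

```text
0.08499999999999999 16.949060035970707 [ 0.49473891 -0.04658194  0.08721328]
(85.72, array([ 0.2, -0.9, -0.4]), 0.055)
(86.22, array([0.4, 3.8, 0.3]), 0.0298)
1 (86.57, array([2.3, 5. , 2.2]), 0.0295)
0.8 (86.91, array([2.4, 5.3, 1.2]), 0.0299)
0.6 (87.25, array([3. , 4.5, 1.3]), 0.0296)
0.45 (87.55, array([1.4, 5.2, 2.6]), 0.0299)
0.3 (87.85, array([0.4, 5.1, 2.8]), 0.0298)
0.15 (88.15, array([1.1, 5.7, 2.6]), 0.0296)
0 (88.45, array([-3.8,  3.3,  8.4]), 0.03)
-0.03 (88.7, array([-9.1,  3.4, 13.1]), 0.03)
(89.3, array([-0.6, -0.6, -0. ]), 0.0546)
(np.float64(5.000000000000006), np.float64(0.14155463364793658), np.float64(0.20837530578553762), array([ 0.55206148, -0.0825566 ])) (93.79, array([-0.6, -0.4,  0.1]), 0.0554)
156 [ 0.45850378 -0.09135497  0.04050442] [ 0.45338345 -0.10539475  0.03665551] [ 0.46513511 -0.07606167  0.04300433]
```

View pics/h1.png

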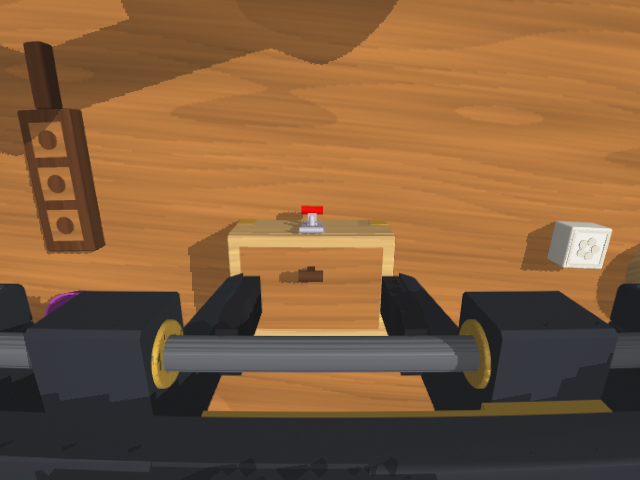

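View pics/h2.png

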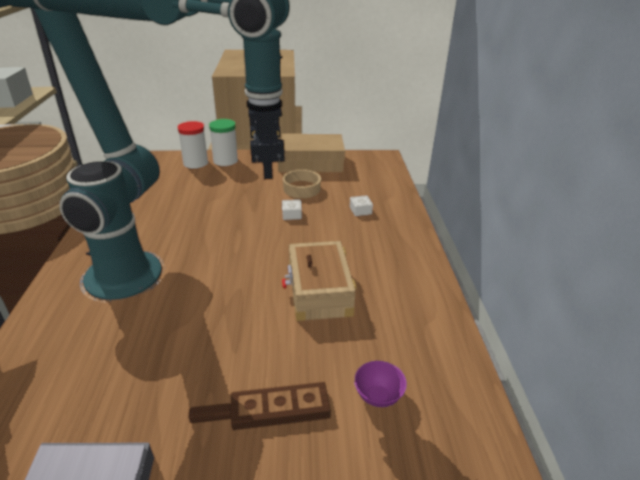

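The tab is back at its starting position, [0.4585, -0.091, 0.0405] against [0.4583, -0.0904, 0.0405] before. The lid is shut and the bystanders look unmoved.

```bash
python3 - <<'E'
from h import *
order.close_job(); print(st())
E
```

```text
the job is handed in; nothing more can be done
the job is handed in; nothing more can be done
```

The job is done and handed in at about 94 s of the 210 s allowed. No verdict was reported.

- **Opening:** I swung the hasp off its catch to about 1.2 rad, then opened the lid by its pull to about 1.95 rad.
- **Cakes:** Three of the four were on the table (pink, yellow and the 44 mm white); there was no green one. I gripped each with 8 N and set it flat in the bay of its own colour. The white cake was knocked about 45 mm aside before its turn, so I located it again before picking it up. A wrist picture taken before closing showed all three flat in the right bays.
- **Closing:** I shut the lid, pressed it down with 17 N, and swung the hasp back over the catch.

**Last checks:**
- The red hasp tab is within about 1 mm of where it was at the start.
- The closed fingertips met the lid at 87 mm, its height when shut.
- The sieve, mould and bowl look unmoved in the pictures; I did not measure them.
- The highest wrist force I read was 17 N.
- My fits of the case disagreed by 1–3 mm and about 1°, with no visible effect.
- One retreat line was refused as out of reach, so I took another route; nothing was touched.

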